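Mark the salt shaker on the spice carousel, bring it to the front and hold it there

TASK

Take the sprung wooden clip off its rest and clip it onto the upright tab directly outside the salt shaker on the spice carousel, letting go of it. Then turn the carousel by the knob on its post until the shaker stands over the foot's pointer, at the front. Finish while still gripping the knob so that the carousel is held still with the shaker in front, and leave the jars standing in their places and the other things on the worktop alone.

Things in the scene. Friction and masses are not known exactly. Their poses are not given: they have to be found in the camera images.
- clip: Wooden sprung clip like a big clothes peg, 18 mm wide (its x), 81 mm tall, jaws down, handles up; starts clipped upright on its rest. Origin: between the jaws at their lower end; z up, y the line along which jaws and handles move. Coil (pivot along x) 40 mm above the origin, jaw pads 0 to 14 mm, handles 40 to 81 mm. 40 g. Frame fixed to the +y half, so it leans 0.2 rad while squeezed.
- clip_grip (a point): Point between the clip's handles, 62 mm above its origin: pinch here from above, closing along the clip's y. The handles splay to 34 mm over their outsides at the top; squeezed (8 to 10 N) they stop parallel, 18 mm over their outsides, and the jaws stand 17 mm apart.
- clip_mid (a point): Point between the clip's jaw pads, 7 mm above the clip's origin.
- clip_arm (a joint): Opening angle of the clip (rad): 0 when it grips a 4 mm plate or tab, -0.1 when shut on nothing, 0.4 with the handles fully squeezed. A spring shuts it (about 6 N at the jaws).
- rest: Small light-wood block, 75 x 55 x 22 mm, fixed to the worktop, with an upright steel plate on top: 36 mm long (along its x), 4 mm thick (along y), its upper edge 60 mm above the worktop. Origin: centre of the underside. The clip starts on the middle of this plate, its origin 45 mm above the worktop.
- foot: Fixed dark-wood foot of the carousel: a disc of radius 75 mm under the tray, with a flat pointer 26 mm wide, 8 mm high, reaching out from under the tray to 173 mm from the axis along the foot's -x, roughly toward the robot; a small steel disc marks its end. That way is the front. Origin: on the carousel's axis, at the worktop.
- tray: Round wooden tray, radius 106 mm, turning on a vertical axis. Origin: on the axis at its underside, 14 mm above the worktop; floor 10 mm and rim 18 mm above the origin. Four places 65 mm from the axis along its +x, +y, -x, -y, each a collar (20 mm high, 50 mm bore) with a jar and, outside the rim, a steel tab. Axes turn with it.
- knob: Dark-wood bar knob fixed on top of the tray's central post: 44 mm long along the tray's x, 16 mm thick along the tray's y, 32 mm high, rounded. Origin: centre of its underside, 169 mm above the worktop; its top is at 201 mm, above all the jars. Turning the tray takes 0.08 N m plus 0.2 N m per rad/s; it stays where it is left and turns over half a turn either way.
- shaker: Salt shaker: 44 mm across, 90 mm tall, squat, with a grey domed top; the other three jars are 106 mm tall with straight caps. Origin: centre of the underside. Stands loose in a collar.
- tab0 (a point): Middle of the upper edge of the tray's tab along the tray's +x: an upright steel plate, 4 mm thick, 32 mm long along the radius (105 to 137 mm from the axis), its upper edge 60 mm above the worktop and 28 mm above the rim; clear to grip over the upper 20 mm.
- tab1 (a point): Middle of the upper edge of the tray's tab along the tray's +y: an upright steel plate, 4 mm thick, 32 mm long along the radius (105 to 137 mm from the axis), its upper edge 60 mm above the worktop and 28 mm above the rim; clear to grip over the upper 20 mm.
- tab2 (a point): Middle of the upper edge of the tray's tab along the tray's -x: an upright steel plate, 4 mm thick, 32 mm long along the radius (105 to 137 mm from the axis), its upper edge 60 mm above the worktop and 28 mm above the rim; clear to grip over the upper 20 mm.
- tab3 (a point): Middle of the upper edge of the tray's tab along the tray's -y: an upright steel plate, 4 mm thick, 32 mm long along the radius (105 to 137 mm from the axis), its upper edge 60 mm above the worktop and 28 mm above the rim; clear to grip over the upper 20 mm.
- jar_a: Spice jar, 45 mm across, 106 mm tall, with a straight cap, loose in one of the tray's places. Origin: centre of the underside.
- jar_b: Spice jar, 45 mm across, 106 mm tall, with a straight cap, loose in one of the tray's places. Origin: centre of the underside.
- jar_c: Spice jar, 45 mm across, 106 mm tall, with a straight cap, loose in one of the tray's places. Origin: centre of the underside.
- cup: Small cup with a handle, 60 x 87 x 50 mm, a bystander. Origin: underside.
- tin: Food tin, 57 mm across, 72 mm tall, a bystander. Origin: underside.
- garlic: Garlic bulb, 60 mm, a bystander. Origin: underside.
- mandarin: Mandarin, 62 mm, a bystander. Origin: underside.

How it is judged:
By the outcome, as a careful person would: the job done as asked, in the order asked, and still so for the second after the job is handed in, while the arm keeps its last pose, push and grip.
It also fails if it takes over 64 s, if anything falls off the work surface, if the arm or the gripper's body presses on something with over 40 N, if the wrist force passes 120 N, or if a joint passes its speed limit or range.

ROBOT

A 6-joint arm with a two-finger parallel gripper is mounted at the origin on a cart in front of the work surface, level with it; the furniture and walls round the work are solid. World frame = base frame: x ahead of the robot, y to its left, z up, the work surface at z = 0. Lengths are in mm, angles in rad, forces in N, time in s.
With the tool pointing down it reaches from about 350 to 975 mm from the base axis. Payload 7.1 kg.
Tool frame: the origin (TCP) lies midway between the tips of the shut fingers; the grasp point (between the pads) lies 19 mm behind it; z points along the fingers, y is the line along which they close (so a half turn about z gives the same grasp; the last joint's range is limited). The gripper opens to 88 mm and grips with 3 to 60 N. Pads are 20 mm wide; open, the fingers measure 115 mm over their backs; the gripper's body (75 mm by 178 mm) begins 61 mm behind the grasp point.
Start: joints at [-1.308, 0.423, 1.63, -0, 1.089, -0.019], TCP at [173.821, -600.326, 222.675] pointing down, gripper open.
Joint ranges: [-3, 3], [-0.9, 2.11], [0.09, 2.58], [-1.31, 4.45], [0.11, 2.69], [-2.54, 2.54]. Speed limits (rad/s): [2.39, 2.39, 3.01, 3.14, 3.14, 3.14].

INTERFACE

Orientations are given as a rotation vector (axis times angle).
In Python, from workcell import status, eyes, ticket gives the robot as it stands.
- The arm moves only by the shell command python3 -m jog 'ROWS' [OPENING]. ROWS is a JSON list that holds a single list of rows (three levels of brackets), with 1 to 5 rows, each of 6 numbers: dx, dy, dz in parts of the range, where 1.0 means 1000 mm, then a rotation vector rx, ry, rz in fractions of the full range, 1 being 2 rad; each row shifts and turns the commanded pose from where the row before left it, along the tool's axes as they then stand; what a row does not reach is not made up. A row lasts 1/12 s, in which the tool goes at most 41.7 mm and 0.125 rad, less where a joint would pass 70% of its speed; a pose out of reach is approached as far as the arm can. OPENING is the finger opening in mm, set as the command begins (- or left out keeps the last). The fingers move at their own pace and stop on an object; the grip force is fixed at half the most. Time passes only in rows, so rows that do not move let the fingers close. It prints the time, the measured TCP pose, the force, the opening and the grip force at its end. A shift or turn number past 1, either way, is cut back to 1. Input that does not fit is refused with a message, and nothing moves.
- status.get_obs(): the state, without advancing time (a new reading comes with each control period).
- eyes.get_image(name): name is "scene" or "side" or "wrist"; returns a dict with "img" (480x640x3 uint8, red, green, blue), "range_z" (480x640 float32, mm along the optical axis (not along the pixel's ray), 0 where there is no reading), "fx", "fy", "cx", "cy" (pixels), "R" (3x3) and "t" (3): a world point X has camera coordinates R X + t. Camera axes: x right, y down, z forward; pixel columns grow to the right and rows downward; lengths in mm; the calibration is good to about 2 mm. A picture is of the moment at which its call begins.
- ticket.close_job(): hands the job in; it is judged then, once.
The state is a dict: "t": time; "qpos": joint angles; "qvel": joint speeds; "joint_torque": joint torques, N m; "ee_pos": TCP position; "orientation": TCP orientation; "ft_force": force on the tool from outside, world axes, zero at the start; "moment": the same for the moment, N m; "width": finger opening in mm; "grasp_force": force on a finger pad.
Only numpy, scipy, OpenCV 4.12 (cv2) and the standard library are available. Lean on these libraries where they do the work, as an engineer would, in place of code of your own. Each camera call takes 0.05 s, during which the arm holds its last target. There are 200 camera calls.

## Working session

There is one attempt and no reset: what is moved stays moved. The work goes in short steps, Python scripts to look and compute and a shell command to move; the robot and the scene stay as the last step left them, time stands still between calls to the robot, and variables do not carry over. Pictures are saved under pics/ and viewed, at most 10 in all, crops included, and the job is handed in when it is done.

```bash
ls; mkdir -p pics; cat > h.py <<'E'
import numpy as np, cv2
from workcell import status, eyes, ticket
def grab(n):
    im=eyes.get_image(n); np.save(f'pics/{n}.npy',im,allow_pickle=True); return im
def load(n): return np.load(f'pics/{n}.npy',allow_pickle=True).item()
def save(im,f,crop=None,s=1):
    a=im['img'][:,:,::-1]
    if crop: a=a[crop[1]:crop[3],crop[0]:crop[2]]
    cv2.imwrite(f,cv2.resize(a,None,fx=s,fy=s))
def ray(im,u,v):
    R=np.array(im['R']);t=np.array(im['t']);d=R.T@np.array([(u-im['cx'])/im['fx'],(v-im['cy'])/im['fy'],1]);return -R.T@t,d
def onz(im,u,v,z):
    c,d=ray(im,u,v); return c+d*(z-c[2])/d[2]
def cloud(im):
    v,u=np.mgrid[:480,:640];Z=im['range_z'].astype(float)
    P=np.stack([(u-im['cx'])/im['fx']*Z,(v-im['cy'])/im['fy']*Z,Z],-1)
    return (P-np.array(im['t']))@np.array(im['R'])
def tri(i1,p1,i2,p2):
    a,d=ray(i1,*p1);b,e=ray(i2,*p2);d=d/np.linalg.norm(d);e=e/np.linalg.norm(e)
    s=np.linalg.lstsq(np.c_[d,-e],b-a,rcond=None)[0];p=a+s[0]*d;q=b+s[1]*e
    return (p+q)/2,np.linalg.norm(p-q)
def proj(im,X):
    c=np.array(im['R'])@X+im['t'];return c[0]/c[2]*im['fx']+im['cx'],c[1]/c[2]*im['fy']+im['cy']
E
python3 - <<'E'
from h import *
for n in('scene','side'):
    im=grab(n); save(im,f'pics/{n}1.png'); print(n,-np.array(im['R']).T@im['t'],im['R'][2],im['fx'],(im['range_z']>0).mean())
print(status.get_obs())
E
```

```text
pics
scene [ 17.43858879 646.01432312 691.7096379 ] [ 0.49696872 -0.6278914  -0.59897787] 437.7500305343353 0.995849609375
side [286.94186844 713.26949638 653.71048898] [ 0.23728244 -0.77274499 -0.58869536] 463.6068670011702 0.9959993489583333
{'t': 0.1, 'qpos': array([-1.30801329e+00,  4.23739989e-01,  1.63057043e+00, -5.89575105e-06,
        1.08859868e+00, -1.90188999e-02]), 'qvel': array([-0.00050833, -0.00074442, -0.00321339, -0.00104181,  0.00111121,
       -0.00075341]), 'joint_torque': array([-6.02657310e-04, -5.45617747e+01, -2.74326289e+01,  6.44889800e-02,
        1.88649469e-02, -3.74887270e-05]), 'ee_pos': array([ 173.69198079, -599.88241299,  222.01163572]), 'orientation': array([-3.10916535e+00, -4.41011070e-01,  2.59446229e-04]), 'ft_force': array([0.83324989, 0.70653099, 0.75183825]), 'moment': array([-0.00476799,  0.05510708,  0.04222423]), 'grasp_force': 0.0, 'width': 88.05906828297225}
```

View pics/scene1.png

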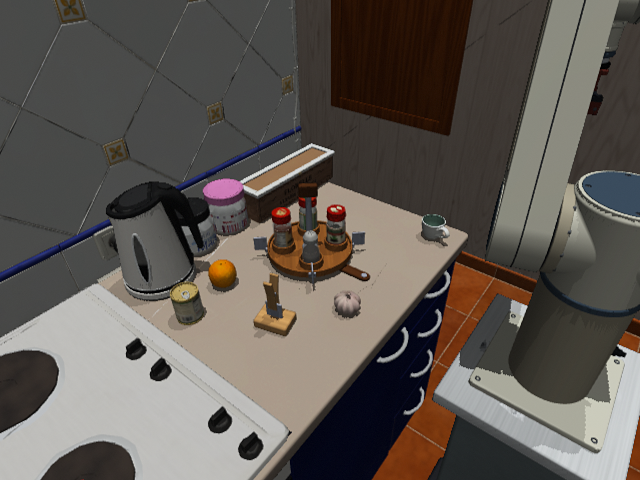

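View pics/side1.png

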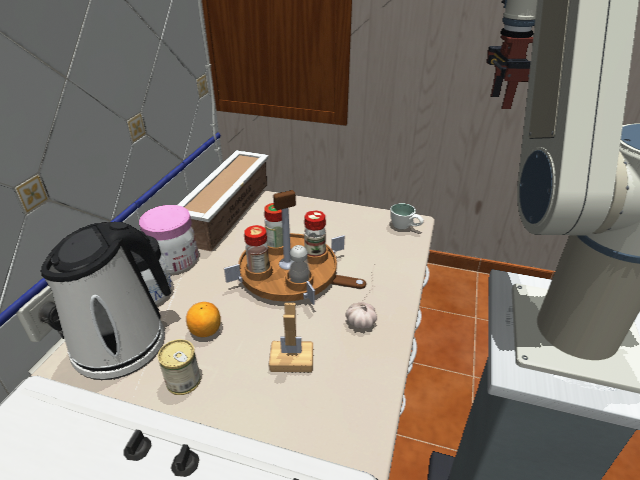

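The scene view shows the carousel at about (311,240), the shaker at (311,245) with its tab at (312,275), the pointer end at (363,276) and the clip on its rest at (272,300). In the side view the shaker is at (299,265), its tab at (310,293), the knob at (285,198), the clip at (290,325) and the pointer end at (362,283). Next I'll zoom in.

```bash
python3 - <<'E'
from h import *
a=load('scene');b=load('side')
A=cv2.resize(a['img'][170:350,240:380,::-1],None,fx=2.8,fy=2.8,interpolation=2)
B=cv2.resize(b['img'][180:380,220:380,::-1],None,fx=2.5,fy=2.5,interpolation=2)
H=max(A.shape[0],B.shape[0])
C=np.zeros((H,A.shape[1]+B.shape[1],3),np.uint8);C[:A.shape[0],:A.shape[1]]=A;C[:B.shape[0],A.shape[1]:]=B
cv2.imwrite('pics/z1.png',C);print(C.shape,A.shape)
for n,im in(('scene',a),('side',b)):
    P=cloud(im);rgb=im['img'].astype(int)
    x,y,z=P[...,0],P[...,1],P[...,2]
    reg=(z>3)&(z<230)&(x>200)&(x<900)&(y>-600)&(y<300)
    # components of heights
    for lo,hi in((192,206),):
        m=reg&(z>lo)&(z<hi); nn,l,s,c=cv2.connectedComponentsWithStats(m.astype(np.uint8))
        for i in range(1,nn):
            if s[i,4]>15: print(n,lo,s[i],P[l==i].mean(0).round(1),P[l==i].std(0).round(1),cv2.minAreaRect(P[l==i][:,:2].astype(np.float32)))
E
```

```text
(504, 792, 3) (504, 392, 3)
scene 192 [298 183  20   7 119] [572.4 -11.1 198.6] [10.1  8.9  3.1] ((573.5902709960938, -13.397453308105469), (43.167903900146484, 16.51226806640625), 40.07733154296875)
scene 192 [138 197  51  28 319] [744.8 248.7 199. ] [ 4.7 33.4  4.1] ((744.6885986328125, 242.06124877929688), (116.56344604492188, 19.539810180664062), 85.70606231689453)
side 192 [273 190  22  12 160] [574.   -9.  198.2] [9.8 8.8 3. ] ((574.7145385742188, -10.978475570678711), (42.31970977783203, 18.06827735900879), 41.89579391479492)
side 192 [ 99 235  51  46 433] [744.7 253.1 199.2] [ 4.4 32.5  4. ] ((746.8155517578125, 242.10052490234375), (116.43468475341797, 18.21110725402832), 84.97028350830078)
```

View pics/z1.png

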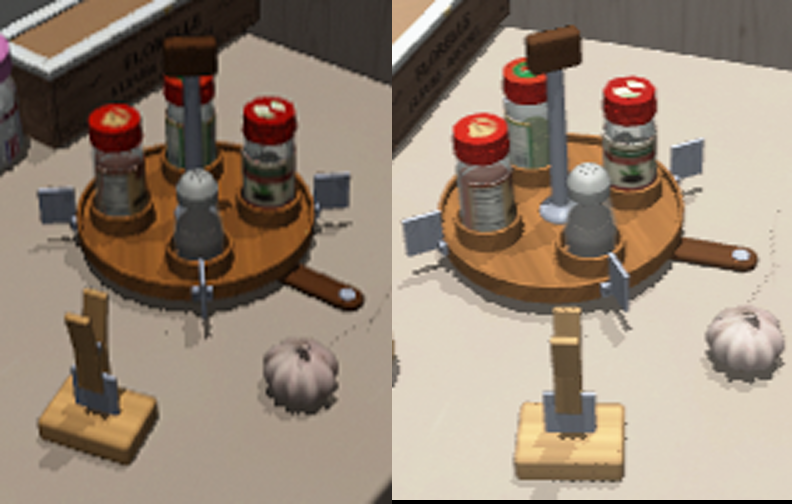

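The zoom shows the shaker's tab (scene px ~(312,272)) on the side toward the cameras. The pointer disc is at scene (364,275) and side (362,283). The clip's handles stand one behind the other, seen edge-on to its x. Next I'll measure the points from the range data in both views.

```bash
cat > m.py <<'E'
from h import *
def meas(n,im):
    P=cloud(im);x,y,z=P[...,0],P[...,1],P[...,2];rgb=im['img'].astype(int)
    hsv=cv2.cvtColor(im['img'],cv2.COLOR_RGB2HSV)
    r=np.hypot(x-574,y+12)
    grey=(hsv[...,1]<75)
    m=grey&(r>108)&(r<140)&(z>36)&(z<64)
    k,l,s,c=cv2.connectedComponentsWithStats(m.astype(np.uint8))
    for i in range(1,k):
        if s[i,4]>20:
            Q=P[l==i];rect=cv2.minAreaRect(Q[:,:2].astype(np.float32));C=Q.mean(0)
            top=Q[Q[:,2]>Q[:,2].max()-5]
            print(n,'tab',s[i],C.round(1),'zmax',np.percentile(Q[:,2],98).round(1),'ang',np.degrees(np.arctan2(C[1]+12,C[0]-574)).round(1),[np.round(v,1) for v in rect])
    # clip region: wood above 62..130 near rest
    reg=(x>250)&(x<540)&(y>60)&(y<300)
    m=reg&(z>64)&(z<140)&(r>140)
    k,l,s,c=cv2.connectedComponentsWithStats(m.astype(np.uint8))
    for i in range(1,k):
        if s[i,4]>30:
            Q=P[l==i]; print(n,'clip?',s[i],Q.mean(0).round(1),'z',np.percentile(Q[:,2],[2,98]).round(1))
            for lo in range(65,130,10):
                q=Q[(Q[:,2]>=lo)&(Q[:,2]<lo+10)]
                if len(q)>4: print('   ',lo,len(q),[np.round(v,1) for v in cv2.minAreaRect(q[:,:2].astype(np.float32))])
    # block top
    m=reg&(z>18)&(z<25)&(r>140);k,l,s,c=cv2.connectedComponentsWithStats(m.astype(np.uint8))
    for i in range(1,k):
        if s[i,4]>60: print(n,'block?',s[i],P[l==i].mean(0).round(1),[np.round(v,1) for v in cv2.minAreaRect(P[l==i][:,:2].astype(np.float32))])
    # rest plate grey
    m=grey&reg&(z>26)&(z<63)&(r>150);Q=P[m]
    if len(Q)>10: print(n,'plate',Q.mean(0).round(1),np.percentile(Q[:,2],98).round(1),[np.round(v,1) for v in cv2.minAreaRect(Q[:,:2].astype(np.float32))])
    # pointer
    m=(z>5)&(z<12)&(r>112)&(r<180)&(x<574)&(y<40)&(y>-120);Q=P[m]
    if len(Q)>10:
        print(n,'pointer',len(Q),Q.mean(0).round(1),[np.round(v,1) for v in cv2.minAreaRect(Q[:,:2].astype(np.float32))])
    # tray rim: circle fit
    m=(z>30)&(z<34)&(r>98)&(r<110);Q=P[m]
    A=np.c_[2*Q[:,:2],np.ones(len(Q))];sol=np.linalg.lstsq(A,(Q[:,:2]**2).sum(1),rcond=None)[0]
    print(n,'rim',len(Q),sol[:2].round(1),np.sqrt(sol[2]+sol[0]**2+sol[1]**2).round(1))
    # everything tall jar tops
    m=(z>95)&(z<135)&(r<110)&(r>30)
    k,l,s,c=cv2.connectedComponentsWithStats(m.astype(np.uint8))
    for i in range(1,k):
        if s[i,4]>30: Q=P[l==i];print(n,'jar',Q.mean(0).round(1),np.percentile(Q[:,2],98).round(1),hsv[l==i].mean(0).round())
if __name__=='__main__':
    for n in('scene','side'): meas(n,load(n))
E
python3 m.py
```

```text
scene tab [353 231  12  10 101] [483.2 -95.4  49.4] zmax 62.0 ang -137.4 [array([483.4, -95.1]), array([28.7,  8.9]), np.float64(41.8)]
scene tab [253 236  13  10  99] [666.1  68.3  49.5] zmax 61.0 ang 41.1 [array([665.7,  68.7]), array([27.6,  7.3]), np.float64(40.5)]
scene tab [311 263   3  17  32] [489.7  81.2  51.9] zmax 61.4 ang 132.1 [array([492.3,  78.4]), array([ 3.1, 26. ]), np.float64(43.5)]
scene clip? [263 273  16  33 361] [484.3 211.9 100.6] z [ 65.3 126.4]
    65 41 [array([482.1, 213.6]), array([23.6, 12.7]), np.float64(60.1)]
    75 47 [array([481.6, 211.8]), array([26. , 12.9]), np.float64(70.8)]
    85 45 [array([486.3, 211.8]), array([18. , 17.7]), np.float64(15.0)]
    95 50 [array([486.9, 210.4]), array([17.9, 26.8]), np.float64(14.1)]
    105 69 [array([485.7, 210.3]), array([17.9, 29.2]), np.float64(11.3)]
    115 80 [array([486.1, 210.8]), array([17. , 34.4]), np.float64(14.8)]
    125 25 [array([486.9, 210.7]), array([17.1, 33. ]), np.float64(11.1)]
scene block? [254 303  42  28 556] [480.9 216.   22.3] [array([486.2, 211.4]), array([74.5, 55.6]), np.float64(
[... 1468 characters left out ...]
31.4]), np.float64(16.9)]
side block? [348 318  29  10  74] [383.9 108.5  22.2] [array([382.2, 107. ]), array([52.8, 18.3]), np.float64(19.9)]
side block? [269 341  44  26 853] [484.2 218.1  21.7] [array([486.9, 212.5]), array([74.6, 56.5]), np.float64(17.4)]
side plate [417.2 132.2  38.7] 59.3 [array([440.2, 141. ]), array([197.4,  55. ]), np.float64(45.1)]
side pointer 228 [433.4 -16.3   7.9] [array([433.1, -17.2]), array([58.9, 27.1]), np.float64(2.1)]
side rim 320 [574.7 -12.4] 103.6
side jar [617.2 -47.5 118.1] 131.7 [ 22. 140. 140.]
side jar [523.5 -46.5 119.7] 132.0 [ 12. 138. 150.]
side jar [619.3  39.3 119.9] 131.7 [  7. 154. 156.]
side jar [529.2  42.5 106.5] 114.2 [ 46.   8. 169.]
```

Every measured value matches the text: knob top 201, tabs 60–61, jars 131, shaker 114 and block 75x55. The clip is at (486,212) with its y axis at about 106.5°, which the tool's y already lines up with. I'll travel there at the current height, then turn the tool half round so the later wrist turns stay in range.

The manual's scale: shifts go in shares of 1000 mm and turns go in shares of 2 rad. Converting my numbers, -33 mm / 1000 = -0.033, 25 mm / 1000 = 0.025.

```bash
cat > d.py <<'E'
import sys
from h import *
from scipy.spatial.transform import Rotation as Ro
o=status.get_obs();R=Ro.from_rotvec(o['orientation']).as_matrix()
print('t',o['t'],'p',o['ee_pos'].round(1),'yawx',np.degrees(np.arctan2(R[1,0],R[0,0])).round(2),'tilt',R[:,2].round(4),'q',o['qpos'].round(2),'w',o['width'].round(1),'F',o['ft_force'].round(1),'M',o['moment'].round(2),'g',round(o['grasp_force'],1))
if len(sys.argv)>3: print('delta tool',(R.T@(np.array(list(map(float,sys.argv[1:4])))-o['ee_pos'])).round(1))
E
python3 -m jog '[[[0.025, -0.033, 0, 0, 0, 0], [0.025, -0.033, 0, 0, 0, 0], [0.025, -0.033, 0, 0, 0, 0], [0.025, -0.033, 0, 0, 0, 0], [0.025, -0.033, 0, 0, 0, 0]]]' 
python3 -m jog '[[[0.025, -0.033, 0, 0, 0, 0], [0.025, -0.033, 0, 0, 0, 0], [0.025, -0.033, 0, 0, 0, 0], [0.025, -0.033, 0, 0, 0, 0], [0.025, -0.033, 0, 0, 0, 0]]]' 
python3 -m jog '[[[0.025, -0.033, 0, 0, 0, 0], [0.025, -0.033, 0, 0, 0, 0], [0.025, -0.033, 0, 0, 0, 0], [0.025, -0.033, 0, 0, 0, 0], [0.025, -0.033, 0, 0, 0, 0]]]' 
python3 d.py 486.3 212 222
```

```text
t: 0.52
ee_pos: [248.0, -405.0, 222.3]
orientation: [-3.11, -0.44, 0.0]
ft_force: [0.8, -0.8, -0.3]
width: 87.7
grasp_force: 0.0
t: 0.93
ee_pos: [322.2, -211.9, 222.6]
orientation: [-3.111, -0.44, -0.0]
ft_force: [0.6, 0.2, 0.2]
width: 87.7
grasp_force: 0.0
t: 1.35
ee_pos: [396.4, -18.5, 222.8]
orientation: [3.11, 0.441, 0.0]
ft_force: [0.7, -1.1, -0.3]
width: 87.7
grasp_force: 0.0Traceback (most recent call last):
  File "d.py", line 5, in <module>
    print('t',o['t'],'p',o['ee_pos'].round(1),'yawx',np.degrees(np.arctan2(R[1,0],R[0,0])).round(2),'tilt',R[:,2].round(4),'q',o['qpos'].round(2),'w',o['width'].round(1),'F',o['ft_force'].round(1),'M',o['moment'].round(2),'g',round(o['grasp_force'],1))
                                                                                                                                                      ^^^^^^^^^^^^^^^^
AttributeError: 'float' object has no attribute 'round'
```

In the tool's units: -33 mm / 1000 = -0.033, 25 mm / 1000 = 0.025.

```bash
sed -i "s/o\['width'\].round(1)/round(o['width'],1)/" d.py
python3 -m jog '[[[0.025, -0.033, 0, 0, 0, 0], [0.025, -0.033, 0, 0, 0, 0], [0.025, -0.033, 0, 0, 0, 0], [0.025, -0.033, 0, 0, 0, 0], [0.025, -0.033, 0, 0, 0, 0]]]' 
python3 -m jog '[[[0.025, -0.032, 0, 0, 0, 0], [0, 0, 0, 0, 0, -0.06], [0, 0, 0, 0, 0, -0.06], [0, 0, 0, 0, 0, -0.06], [0, 0, 0, 0, 0, -0.06]]]' >/dev/null
python3 -m jog '[[[0, 0, 0, 0, 0, -0.06], [0, 0, 0, 0, 0, -0.06], [0, 0, 0, 0, 0, -0.06], [0, 0, 0, 0, 0, -0.06], [0, 0, 0, 0, 0, -0.06]]]' >/dev/null
python3 -m jog '[[[0, 0, 0, 0, 0, -0.06], [0, 0, 0, 0, 0, -0.06], [0, 0, 0, 0, 0, -0.06], [0, 0, 0, 0, 0, -0.06], [0, 0, 0, 0, 0, -0.06]]]' >/dev/null
python3 -m jog '[[[0, 0, 0, 0, 0, -0.06], [0, 0, 0, 0, 0, -0.06], [0, 0, 0, 0, 0, -0.06], [0, 0, 0, 0, 0, -0.06], [0, 0, 0, 0, 0, -0.06]]]' >/dev/null
python3 -m jog '[[[0, 0, 0, 0, 0, -0.06], [0, 0, 0, 0, 0, -0.06], [0, 0, 0, 0, 0, -0.06], [0, 0, 0, 0, 0, -0.06], [0, 0, 0, 0, 0, -0.06]]]' >/dev/null
python3 -m jog '[[[0, 0, 0, 0, 0, -0.06], [0, 0, 0, 0, 0, -0.06], [0, 0, 0, 0, 0, -0.011], [0, 0, 0, 0, 0, 0], [0, 0, 0, 0, 0, 0]]]' >/dev/null
python3 d.py 486.3 212 222
python3 - <<'E'
from h import *
from m import meas
im=grab('wrist');save(im,'pics/w1.png');print(-np.array(im['R']).T@im['t'],im['R'][2])
meas('wrist',im)
E
```

```text
t: 1.77
ee_pos: [470.6, 174.9, 222.5]
orientation: [3.11, 0.442, -0.001]
ft_force: [1.1, -1.0, -0.8]
width: 87.7
grasp_force: 0.0
t 4.2667 p [485.6 210.3 222.5] yawx -164.02 tilt [-3.e-04 -1.e-04 -1.e+00] q [ 0.39  0.28  1.84  0.    1.02 -1.46] w 87.7 F [ 0.6 -0.  -0.4] M [ 0.08 -0.22  0.05] g 0.0
delta tool [-1.2  1.4  0.5]
[414.95112387 190.67474689 385.02106468] [ 0.25708933  0.07452469 -0.96350981]
wrist tab [  0 127   8  11  54] [490.2 -85.7  39. ] zmax 43.3 ang -138.7 [array([489.1, -86.5]), array([9.7, 2.6]), np.float64(35.6)]
wrist tab [162 179  37  20 216] [490.9  80.8  55.9] zmax 61.4 ang 131.9 [array([492.1,  78.8]), array([ 4. , 28.1]), np.float64(41.9)]
wrist tab [132 332  15  21 158] [657.8  64.3  47.9] zmax 60.0 ang 42.3 [array([658. ,  64.3]), array([10.8,  2.5]), np.float64(41.8)]
wrist clip? [ 302  216   46   40 1217] [484.3 211.1 108.1] z [ 72.  126.4]
    65 36 [array([477.9, 209.4]), array([ 0.9, 18.2]), np.float64(16.1)]
    75 40 [array([478. , 209.4]), array([14.8,  9.9]), np.float64(72.9)]
    85 261 [array([485.4, 211.9]), array([17.5, 20. ]), np.float64(19.
[... 237 characters left out ...]
47 [array([486. , 211.6]), array([16.7, 32.9]), np.float64(15.7)]
wrist block? [ 297  178   56   73 2517] [473.5 208.2  22.2] [array([485.6, 211.7]), array([73. , 54.9]), np.float64(15.9)]
wrist block? [314 241  22  11 145] [517.  220.9  22.1] [array([516.5, 220.6]), array([12.1, 21.5]), np.float64(15.7)]
wrist plate [392.7  96.   39.4] 59.4 [array([439.7, 139.5]), array([199.3,  55.9]), np.float64(45.0)]
wrist pointer 1787 [432.9 -17.    8.2] [array([432.3, -17.8]), array([60.3, 27. ]), np.float64(1.9)]
wrist rim 1842 [574.  -12.4] 103.5
wrist jar [523.6 -36.   97.9] 102.2 [51. 14. 66.]
wrist jar [527.4  39.9 108.2] 114.2 [ 27.   7. 176.]
wrist jar [602.8  32.  108.1] 124.5 [ 15. 135. 101.]
```

View pics/w1.png

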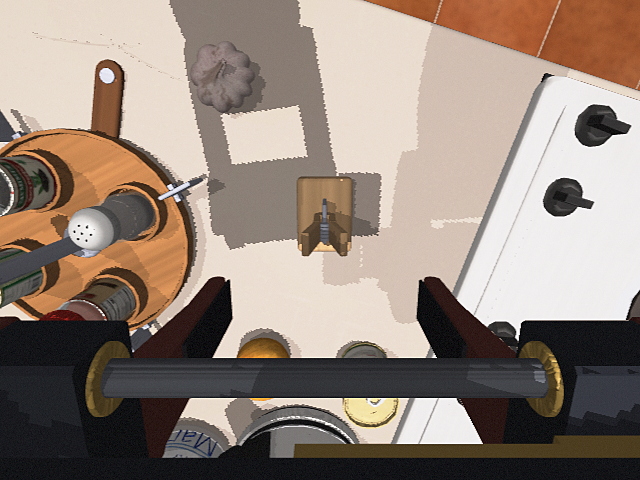

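The wrist view shows the clip centred at (325,235) between the fingers, and the shaker tab at (182,187). All three views agree: the clip is at (486,211.7) with its top at 126. Now I'll descend and pinch.

In the tool's units: 35 mm / 1000 = 0.035, 30 mm / 1000 = 0.03.

```bash

python3 -m jog '[[[-0.0008, 0.0012, 0.03, 0, 0, 0], [0, 0, 0.035, 0, 0, 0], [0, 0, 0.035, 0, 0, 0], [0, 0, 0.025, 0, 0, 0], [0, 0, 0.0095, 0, 0, 0]]]' 60
python3 d.py 486 211.7 88
python3 -m jog '[[[0, 0, 0, 0, 0, 0], [0, 0, 0, 0, 0, 0], [0, 0, 0, 0, 0, 0], [0, 0, 0, 0, 0, 0], [0, 0, 0, 0, 0, 0]]]' 0
python3 -m jog '[[[0, 0, 0, 0, 0, 0], [0, 0, 0, 0, 0, 0], [0, 0, 0, 0, 0, 0], [0, 0, 0, 0, 0, 0], [0, 0, 0, 0, 0, 0]]]'
python3 d.py 486 211.7 88
python3 - <<'E'
from h import *
a=grab('scene');b=grab('side')
A=cv2.resize(a['img'][230:350,220:320,::-1],None,fx=4,fy=4);B=cv2.resize(b['img'][260:380,240:340,::-1],None,fx=4,fy=4)
cv2.imwrite('pics/z2.png',np.hstack([A,B]))
E
```

```text
t: 4.73
ee_pos: [483.9, 210.9, 84.8]
orientation: [0.438, -3.106, 0.002]
ft_force: [-0.4, -0.2, 0.1]
width: 60.7
grasp_force: 0.0
t 4.7333 p [483.9 210.9  84.8] yawx -163.94 tilt [-0.005  -0.0021 -1.    ] q [ 0.39  0.49  1.92 -0.    0.73 -1.46] w 60.7 F [-0.4 -0.2  0.1] M [ 0.05 -0.06  0.02] g 0.0
delta tool [-2.2  0.2 -3.2]
t: 5.15
ee_pos: [487.1, 212.1, 89.7]
orientation: [-0.441, 3.108, 0.001]
ft_force: [-0.7, 0.1, -0.9]
width: 30.5
grasp_force: 5.7
t: 5.57
ee_pos: [486.1, 211.7, 88.2]
orientation: [0.442, -3.11, -0.0]
ft_force: [-0.3, 0.1, -0.4]
width: 17.4
grasp_force: 30.0
t 5.5667 p [486.1 211.7  88.2] yawx -163.83 tilt [-0.  0. -1.] q [ 0.39  0.49  1.92  0.    0.73 -1.46] w 17.4 F [-0.3  0.1 -0.4] M [ 0.08 -0.1   0.05] g 30.0
delta tool [ 0.1 -0.   0.2]
```

View pics/z2.png

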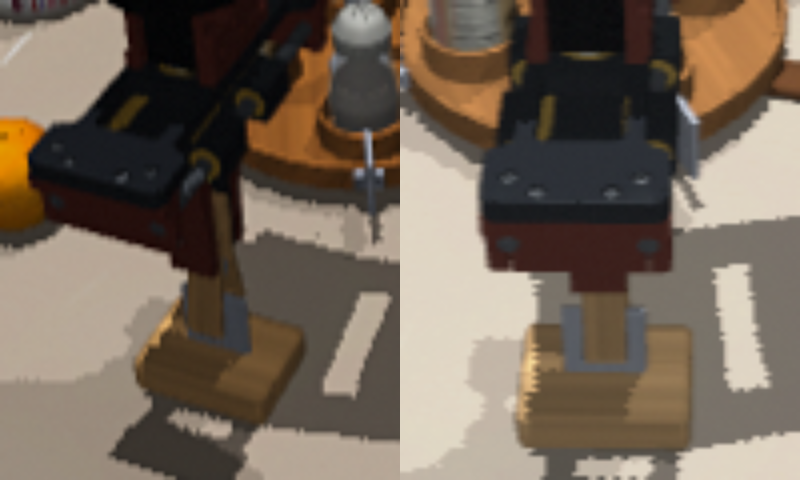

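The clip is pinched, with an opening of 17.4 at 30 N and its jaws spread off the plate. Next: lift, turn, and recompute.

In the tool's units: -20 mm / 1000 = -0.02, -15 mm / 1000 = -0.015.

```bash

python3 -m jog '[[[0, 0, -0.01, 0, 0, 0], [0, 0, -0.015, 0, 0, 0], [0, 0, -0.02, 0, 0, 0], [0, 0, -0.015, 0, 0, 0], [0, 0, 0, 0, 0, 0]]]'
python3 -m jog '[[[0, 0, 0, 0, 0, 0.056], [0, 0, 0, 0, 0, 0.056], [0, 0, 0, 0, 0, 0.056], [0, 0, 0, 0, 0, 0.056], [0, 0, 0, 0, 0, 0.056]]]' >/dev/null
python3 -m jog '[[[0, 0, 0, 0, 0, 0.056], [0, 0, 0, 0, 0, 0.056], [0, 0, 0, 0, 0, 0.056], [0, 0, 0, 0, 0, 0.056], [0, 0, 0, 0, 0, 0.056]]]' >/dev/null
python3 -m jog '[[[0, 0, 0, 0, 0, 0.0018], [0, 0, 0, 0, 0, 0], [0, 0, 0, 0, 0, 0]]]'
python3 d.py 493.4 77.9 148
```

```text
t: 6.08
ee_pos: [488.0, 212.5, 151.5]
orientation: [-0.441, 3.105, 0.002]
ft_force: [0.5, -0.5, -0.9]
width: 17.5
grasp_force: 30.0
t: 7.17
ee_pos: [485.9, 211.7, 147.9]
orientation: [-1.278, -2.87, 0.001]
ft_force: [-0.2, 0.5, -0.1]
width: 17.7
grasp_force: 30.0
t 7.1667 p [485.9 211.7 147.9] yawx 131.98 tilt [-4.e-04 -2.e-04 -1.e+00] q [ 0.39  0.39  1.89 -0.    0.86 -0.34] w 17.7 F [-0.2  0.5 -0.1] M [ 0.02 -0.1   0.  ] g 30.0
delta tool [-1.045e+02 -8.390e+01 -1.000e-01]
```

In the tool's units: -30 mm / 1000 = -0.03, -24 mm / 1000 = -0.024.

```bash

python3 -m jog '[[[-0.02, -0.016, 0, 0, 0, 0], [-0.03, -0.024, 0, 0, 0, 0], [-0.03, -0.024, 0, 0, 0, 0], [-0.02, -0.016, 0, 0, 0, 0], [-0.0045, -0.0039, 0, 0, 0, 0]]]'>/dev/null
python3 -m jog '[[[0, 0, 0, 0, 0, 0], [0, 0, 0, 0, 0, 0], [0, 0, 0, 0, 0, 0]]]'>/dev/null
python3 d.py 493.4 77.9 88
python3 - <<'E'
from h import *
a=grab('scene');b=grab('side');w=grab('wrist')
A=cv2.resize(a['img'][200:310,260:360,::-1],None,fx=4,fy=4);B=cv2.resize(b['img'][220:330,255:355,::-1],None,fx=4,fy=4)
cv2.imwrite('pics/z3.png',np.hstack([A,B]))
P=cloud(w);hsv=cv2.cvtColor(w['img'],cv2.COLOR_RGB2HSV);r=np.hypot(P[...,0]-574.4,P[...,1]+12.8)
for n,im in(('w',w),('scene',a),('side',b)):
    P=cloud(im);hsv=cv2.cvtColor(im['img'],cv2.COLOR_RGB2HSV);r=np.hypot(P[...,0]-574.4,P[...,1]+12.8)
    m=(hsv[...,1]<75)&(r>104)&(r<140)&(P[...,2]>50)&(P[...,2]<63)&(P[...,1]>40)&(P[...,0]<560);Q=P[m]
    print(n,len(Q)); 
    if len(Q)>5:print(Q.mean(0),cv2.minAreaRect(Q[:,:2].astype(np.float32)))
    m=(abs(P[...,0]-493)<30)&(abs(P[...,1]-78)<30)&(P[...,2]>95)&(P[...,2]<125)&(hsv[...,0]>8)&(hsv[...,0]<25)&(hsv[...,1]>90);Q=P[m]
    if len(Q)>5:print('clip',len(Q),Q.mean(0),Q.min(0),cv2.minAreaRect(Q[:,:2].astype(np.float32)))
E
```

```text
t 7.8333 p [493.3  78.9 148.2] yawx 131.88 tilt [ 2.e-04  3.e-04 -1.e+00] q [ 0.13  0.35  1.96  0.    0.83 -0.6 ] w 17.6 F [-0.1 -1.2 -0. ] M [ 0.02 -0.13  0.01] g 30.0
delta tool [-0.8 -0.6 60.2]
w 263
[492.74854485  78.27222025  59.63058994] ((493.9461364746094, 77.04500579833984), (3.5829296112060547, 31.986526489257812), 41.933746337890625)
clip 397 [487.73375733  85.85283104 115.80398561] [474.89938723  68.06104772 103.30440051] ((490.21044921875, 82.96752166748047), (32.339271545410156, 13.502599716186523), 39.8277702331543)
scene 21
[491.49657491  79.28828036  58.33549789] ((493.3087463378906, 77.42340087890625), (3.311897039413452, 28.364665985107422), 43.19765853881836)
clip 56 [487.90648019  84.0845406  114.90694913] [475.71456026  65.44146333 104.58274358] ((489.46343994140625, 81.73326110839844), (32.19512176513672, 15.661088943481445), 50.157684326171875)
side 51
[493.37435459  79.47574206  56.78625804] ((494.22442626953125, 77.86673736572266), (4.780040264129639, 31.756399154663086), 44.11489486694336)
clip 104 [490.28536032  84.64486404 115.03154272] [475.85199285  67.84164616 102.2446729 ] ((491.4144592285156, 83.97543334960938), (28.876657485961914, 19.781661987304688), 56.481170654296875)
```

View pics/z3.png

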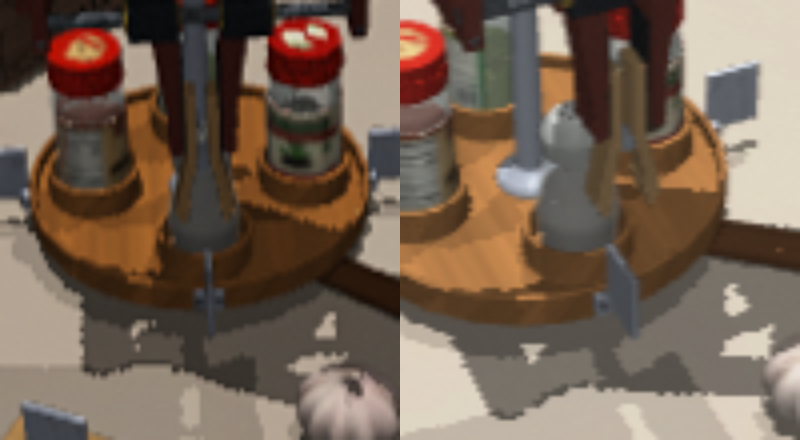

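The clip's jaws stand open and straddle the line of the tab (scene crop about (208,280)), with the tab centre at (494,77). Now I'll descend slowly to TCP 88.

In the tool's units: 12 mm / 1000 = 0.012, -1.7 mm / 1000 = -0.0017.

```bash

python3 -m jog '[[[-0.0017, -0.0006, 0.008, 0, 0, 0], [0, 0, 0.012, 0, 0, 0], [0, 0, 0.012, 0, 0, 0], [0, 0, 0.012, 0, 0, 0], [0, 0, 0.01, 0, 0, 0]]]'
python3 -m jog '[[[0, 0, 0.006, 0, 0, 0], [0, 0, 0, 0, 0, 0], [0, 0, 0, 0, 0, 0], [0, 0, 0, 0, 0, 0]]]'
python3 d.py 494 77.2 88
```

```text
t: 8.4
ee_pos: [493.5, 76.6, 92.9]
orientation: [-1.281, -2.868, 0.001]
ft_force: [-0.0, 0.2, -1.3]
width: 18.0
grasp_force: 30.0
t: 8.73
ee_pos: [494.3, 76.3, 88.5]
orientation: [1.282, 2.867, 0.0]
ft_force: [0.7, 0.2, -0.6]
width: 17.7
grasp_force: 30.0
t 8.7333 p [494.3  76.3  88.5] yawx 131.81 tilt [ 6.e-04  1.e-04 -1.e+00] q [ 0.13  0.45  1.99 -0.    0.7  -0.6 ] w 17.7 F [ 0.7  0.2 -0.6] M [-0.03 -0.12  0.01] g 30.0
delta tool [0.8 0.4 0.5]
```

No contact force, so I'll open gently to 50 and check.

```bash

python3 -m jog '[[[0, 0, 0, 0, 0, 0], [0, 0, 0, 0, 0, 0], [0, 0, 0, 0, 0, 0], [0, 0, 0, 0, 0, 0], [0, 0, 0, 0, 0, 0]]]' 55
python3 d.py
python3 - <<'E'
from h import *
a=grab('scene');b=grab('side')
A=cv2.resize(a['img'][200:310,260:360,::-1],None,fx=4,fy=4);B=cv2.resize(b['img'][220:330,255:355,::-1],None,fx=4,fy=4)
cv2.imwrite('pics/z4.png',np.hstack([A,B]))
E
```

```text
t: 9.15
ee_pos: [494.1, 76.3, 88.4]
orientation: [1.283, 2.867, 0.0]
ft_force: [0.1, -0.0, -0.7]
width: 47.3
grasp_force: 0.0
t 9.15 p [494.1  76.3  88.4] yawx 131.8 tilt [ 5.e-04  1.e-04 -1.e+00] q [ 0.13  0.45  1.99 -0.    0.7  -0.6 ] w 47.3 F [ 0.1 -0.  -0.7] M [-0.02 -0.13 -0.01] g 0.0
```

View pics/z4.png

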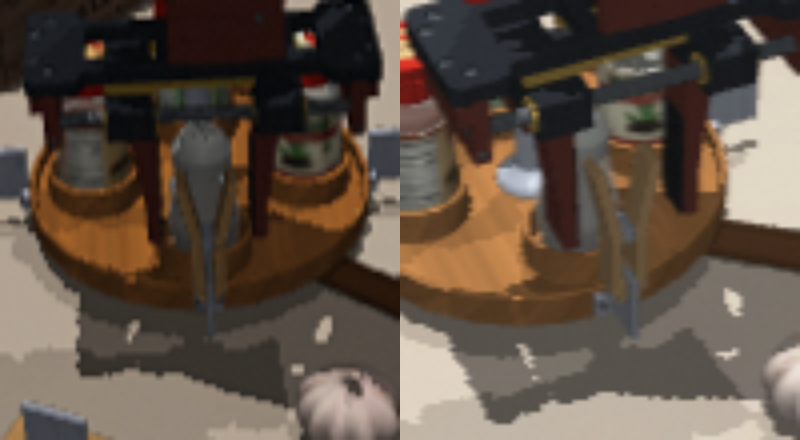

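The clip sits on the shaker's tab (jaws on the plate at crop (208,290) and (620,270)) and is free of the fingers. I'll lift away, turn the tool for the knob, and re-measure.

In the tool's units: -40 mm / 1000 = -0.04, -35 mm / 1000 = -0.035.

```bash

python3 -m jog '[[[0, 0, -0.015, 0, 0, 0], [0, 0, -0.035, 0, 0, 0], [0, 0, -0.04, 0, 0, 0], [0, 0, -0.04, 0, 0, 0], [0, 0, -0.04, 0, 0, 0]]]' >/dev/null
python3 -m jog '[[[0, 0, 0, 0, 0, 0.06], [0, 0, 0, 0, 0, 0.06], [0, 0, 0, 0, 0, 0.06], [0, 0, 0, 0, 0, 0.06], [0, 0, 0, 0, 0, 0.06]]]' >/dev/null
python3 -m jog '[[[0, 0, 0, 0, 0, 0.06], [0, 0, 0, 0, 0, 0.06], [0, 0, 0, 0, 0, 0.06], [0, 0, 0, 0, 0, 0.06], [0, 0, 0, 0, 0, 0.06]]]' >/dev/null
python3 -m jog '[[[0, 0, 0, 0, 0, 0.06], [0, 0, 0, 0, 0, 0.06], [0, 0, 0, 0, 0, 0.06], [0, 0, 0, 0, 0, 0.0055], [0, 0, 0, 0, 0, 0]]]' >/dev/null
python3 d.py 574.4 -12.8 260
python3 - <<'E'
from h import *
for n in('scene','side','wrist'):
    im=grab(n);P=cloud(im);hsv=cv2.cvtColor(im['img'],cv2.COLOR_RGB2HSV)
    m=(abs(P[...,0]-574)<40)&(abs(P[...,1]+12)<40)&(P[...,2]>180)&(P[...,2]<205);Q=P[m]
    if len(Q)>5:print(n,len(Q),Q.mean(0),Q[:,2].max(),cv2.minAreaRect(Q[:,:2].astype(np.float32)))
    # pointer disc
    g=(P[...,2]>4)&(P[...,2]<13)&(P[...,0]<440)&(P[...,0]>380)&(abs(P[...,1]+18)<30)
    d=g&(hsv[...,1]<70)&(hsv[...,2]>120)
    if d.sum()>5:print('disc',d.sum(),P[d].mean(0).round(1),cv2.minEnclosingCircle(P[d][:,:2].astype(np.float32)))
    g=(P[...,2]>5)&(P[...,2]<12)&(P[...,0]<470)&(P[...,0]>380)&(abs(P[...,1]+18)<30)
    print('ptr',g.sum(),cv2.minAreaRect(P[g][:,:2].astype(np.float32)) if g.sum()>9 else 0)
E
```

```text
t 10.9167 p [493.8  76.2 258.1] yawx 41.94 tilt [-1.e-04 -0.e+00 -1.e+00] q [ 0.13  0.19  1.87 -0.    1.08  0.97] w 54.9 F [0.4 0.1 0.1] M [0.   0.   0.04] g 0.0
delta tool [  0.4 120.1  -1.9]
scene 75 [579.82252219  -3.66680328 193.10371498] 203.1894050601607 ((573.1287231445312, -12.594127655029297), (43.525482177734375, 13.711098670959473), 41.685462951660156)
disc 19 [417.7 -17.9   9.8] ((425.9029235839844, -7.7739152908325195), 22.17964744567871)
ptr 211 ((436.37103271484375, -19.39922523498535), (65.88911437988281, 29.07646369934082), 3.670501708984375)
side 281 [573.34644157  -7.84981716 192.97853746] 202.97172814746662 ((574.7137451171875, -12.106468200683594), (44.05621337890625, 18.558536529541016), 41.83660888671875)
disc 26 [416.7 -18.7   9.6] ((417.10888671875, -19.162548065185547), 7.308854103088379)
ptr 260 ((436.3782043457031, -17.66061019897461), (66.39332580566406, 28.296024322509766), 2.4195806980133057)
wrist 2588 [574.13246356  -9.6326724  196.51058727] 203.06461852401716 ((574.421142578125, -12.943309783935547), (43.86297607421875, 16.123249053955078), 42.45820999145508)
disc 112 [417.3 -20.    9.4] ((424.64349365234375, -23.075885772705078), 15.774078369140625)
ptr 975 ((434.47479248046875, -18.944700241088867), (62.160064697265625, 26.198997497558594), 1.8263678550720215)
```

The knob measures (574.4,-12.9) at 42° and 201 high. The pointer disc is at (417.2,-18.8), so the front lies at 182.1° and the tray needs about +50.2°. Now I'll go over the knob, descend and grip.

In the tool's units: 35 mm / 1000 = 0.035, 25 mm / 1000 = 0.025.

```bash

python3 -m jog '[[[0.0002, 0.02, 0, 0, 0, 0], [0.0002, 0.035, 0, 0, 0, 0], [0, 0.035, 0, 0, 0, 0], [0, 0.025, 0, 0, 0, 0], [0, 0.0052, 0, 0, 0, 0]]]' >/dev/null
python3 -m jog '[[[0, 0, 0, 0, 0, 0], [0, 0, 0.015, 0, 0, 0], [0, 0, 0.03, 0, 0, 0], [0, 0, 0.03, 0, 0, 0], [0, 0, 0.015, 0, 0, 0]]]' >/dev/null
python3 -m jog '[[[0, 0, 0, 0, 0, 0], [0, 0, 0, 0, 0, 0], [0, 0, 0, 0, 0, 0]]]' 
python3 d.py 574.4 -12.9 168
```

```text
t: 12.15
ee_pos: [574.7, -12.5, 169.4]
orientation: [2.934, 1.122, 0.002]
ft_force: [0.5, 0.1, -0.0]
width: 55.1
grasp_force: 0.0
t 12.15 p [574.7 -12.5 169.4] yawx 41.85 tilt [ 1.4e-03  1.0e-04 -1.0e+00] q [-0.04  0.42  1.78  0.    0.94  0.8 ] w 55.1 F [ 0.5  0.1 -0. ] M [-0.   -0.03  0.02] g 0.0
delta tool [-0.5  0.1  1.4]
```

In the tool's units: -0.04 rad / 2 = -0.02.

```bash

python3 -m jog '[[[0, 0, 0, 0, 0, 0], [0, 0, 0, 0, 0, 0], [0, 0, 0, 0, 0, 0], [0, 0, 0, 0, 0, 0], [0, 0, 0, 0, 0, 0]]]' 0 >/dev/null
python3 -m jog '[[[0, 0, 0, 0, 0, 0], [0, 0, 0, 0, 0, 0], [0, 0, 0, 0, 0, 0], [0, 0, 0, 0, 0, 0], [0, 0, 0, 0, 0, 0]]]'
python3 d.py
python3 -m jog '[[[0, 0, 0, 0, 0, -0.01], [0, 0, 0, 0, 0, -0.02], [0, 0, 0, 0, 0, -0.02], [0, 0, 0, 0, 0, -0.02], [0, 0, 0, 0, 0, -0.02]]]' 
python3 -m jog '[[[0, 0, 0, 0, 0, -0.02], [0, 0, 0, 0, 0, -0.02], [0, 0, 0, 0, 0, -0.02], [0, 0, 0, 0, 0, -0.02], [0, 0, 0, 0, 0, -0.02]]]' >/dev/null
python3 -m jog '[[[0, 0, 0, 0, 0, -0.02], [0, 0, 0, 0, 0, -0.02], [0, 0, 0, 0, 0, -0.02], [0, 0, 0, 0, 0, -0.02], [0, 0, 0, 0, 0, -0.02]]]' >/dev/null
python3 -m jog '[[[0, 0, 0, 0, 0, -0.02], [0, 0, 0, 0, 0, -0.02], [0, 0, 0, 0, 0, -0.02], [0, 0, 0, 0, 0, -0.02], [0, 0, 0, 0, 0, -0.02]]]' >/dev/null
python3 -m jog '[[[0, 0, 0, 0, 0, -0.02], [0, 0, 0, 0, 0, -0.015], [0, 0, 0, 0, 0, -0.01], [0, 0, 0, 0, 0, 0], [0, 0, 0, 0, 0, 0]]]' 
python3 d.py
cat > fin.py <<'E'
from h import *
import sys
out=[]
for n in('scene','side','wrist'):
    im=grab(n);P=cloud(im);hsv=cv2.cvtColor(im['img'],cv2.COLOR_RGB2HSV);dx=P[...,0]-574.4;dy=P[...,1]+12.9;r=np.hypot(dx,dy)
    m=(hsv[...,1]<75)&(r>106)&(r<140)&(P[...,2]>36)&(P[...,2]<63)
    k,l,s,c=cv2.connectedComponentsWithStats(m.astype(np.uint8))
    for i in range(1,k):
        if s[i,4]>12:
            C=P[l==i].mean(0);print(n,'tab',s[i,4],C.round(1),(np.degrees(np.arctan2(C[1]+12.9,C[0]-574.4))%360).round(2))
    m=(r>40)&(r<90)&(P[...,2]>100)&(P[...,2]<116)&(hsv[...,1]<60)&(abs(P[...,1]+18)<40)&(dx<0);Q=P[m]
    if len(Q)>10:
        x0=cv2.minAreaRect(Q[:,:2].astype(np.float32));print(n,'shaker',len(Q),Q.mean(0).round(1),x0)
a,b=load('scene'),load('side')
A=cv2.resize(a['img'][160:310,250:380,::-1],(390,450));B=cv2.resize(b['img'][180:330,220:350,::-1],(390,450))
cv2.imwrite(sys.argv[1],np.hstack([A,B]))
E
python3 fin.py pics/f1.png
```

```text
t: 12.98
ee_pos: [575.1, -14.0, 168.4]
orientation: [2.934, 1.12, 0.002]
ft_force: [3.4, -4.4, -1.4]
width: 16.2
grasp_force: 30.0
t 12.9833 p [575.1 -14.  168.4] yawx 41.78 tilt [ 0.0016 -0.0011 -1.    ] q [-0.04  0.42  1.78 -0.    0.94  0.8 ] w 16.2 F [ 3.4 -4.4 -1.4] M [-0.5  -0.3  -0.03] g 30.0
t: 13.4
ee_pos: [575.1, -13.9, 168.4]
orientation: [2.82, 1.381, 0.002]
ft_force: [2.5, -3.6, 0.2]
width: 15.9
grasp_force: 30.0
t: 15.07
ee_pos: [574.7, -13.8, 168.3]
orientation: [2.189, 2.251, -0.0]
ft_force: [1.1, -6.2, -0.3]
width: 15.8
grasp_force: 30.0
t 15.0667 p [574.7 -13.8 168.3] yawx 91.61 tilt [ 9.e-04 -1.e-03 -1.e+00] q [-0.04  0.42  1.78 -0.    0.94 -0.07] w 15.8 F [ 1.1 -6.2 -0.3] M [-0.72 -0.26  0.08] g 30.0
scene tab 64 [ 577.5 -133.8   49.6] 271.48
scene tab 81 [695.  -10.3  49.8] 1.22
scene tab 42 [446.5 -16.8  46. ] 181.73
scene tab 90 [570.  108.9  50.1] 92.06
scene shaker 132 [506.6 -11.2 108.4] ((535.886962890625, -24.720394134521484), (29.88289451599121, 91.6376953125), 67.75010681152344)
side tab 129 [695.9  -8.5  48.8] 2.1
side tab 73 [452.5 -14.8  47.3] 180.88
side tab 88 [570.1 111.1  50.2] 91.99
side shaker 165 [509.3  -9.8 108. ] ((537.7096557617188, -24.7030029296875), (31.18328857421875, 92.90432739257812), 66.75572204589844)
wrist tab 290 [571.4 108.   60.1] 91.43
wrist tab 174 [462.9 -16.1  53.7] 181.66
wrist tab 485 [695.4  -8.8  53.5] 1.95
wrist shaker 2140 [512.  -12.5 109.6] ((510.4502258300781, -14.826725006103516), (32.78008270263672, 33.484920501708984), 28.01268768310547)
```

View pics/f1.png

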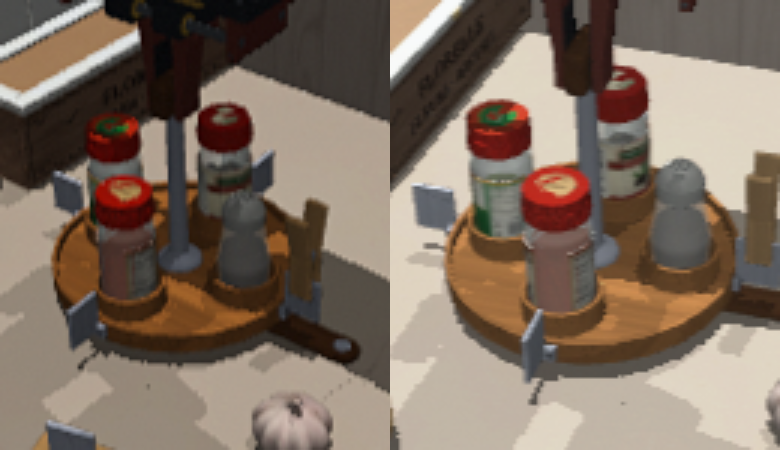

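The shaker and the clipped tab (crop (305,255) and (760,240)) stand over the pointer. The tab angles give 181.8° against the pointer's 182.1°, and all the jars are standing. I'll settle for a moment, still gripping, and hand in.

In the tool's units: -0.005 rad / 2 = -0.0025.

```bash

python3 -m jog '[[[0, 0, 0, 0, 0, -0.0025], [0, 0, 0, 0, 0, 0], [0, 0, 0, 0, 0, 0], [0, 0, 0, 0, 0, 0]]]' >/dev/null
python3 d.py; python3 -c "
from workcell import ticket; print(ticket.close_job())"
```

```text
t 15.55 p [574.8 -13.8 168.4] yawx 91.88 tilt [ 9.e-04 -1.e-03 -1.e+00] q [-0.04  0.42  1.78 -0.    0.94 -0.08] w 15.8 F [ 2.2 -5.  -0.1] M [-0.72 -0.25  0.02] g 30.0
the job is handed in; nothing more can be done
None
```

The job is handed in: the clip is on the shaker's tab and released, the shaker stands over the front pointer to within about half a degree, and the gripper still holds the knob. It took about 15.6 s of the 64 s allowed.

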